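# Put away the solder-reel cone kit

## Task

Put the solder-reel kit away: lift the fat-knobbed cap off the stand and set it upright on the round cork mat, nest every loose tapered cone on the stand, one over the other, and then put the cap back over the topmost cone. Let each cone, and the cap, settle loosely under its own weight and never press it down, which makes the stand's spring stub sink and jams the tapers. Also lay every reel arm flat in a tray compartment of its own, its round eye in the wide bay, and leave the other things on the bench where they are.

Things in the scene. Friction and masses are not known exactly. Their poses are not given: they have to be found in the camera images.
- stand: fixed stand: dark round plate 104 diameter, 14 thick, with a tapered aluminium stub in its middle, 60 wide at its foot (14 above the bench), 35 at its flat top, 46 tall, the outside taper of a cone. Origin: centre of the plate's underside, on the bench; z up the stub's axis. The first cone (or the cap alone) rests with its foot 25 to 27 above the stub's foot, 39 to 41 up. In mm
- cap: grey plastic cap: the same hollow tapered shell as a cone (46 tall, 60 outside diameter at the foot, same inside), but its grip is a fat straight knob 34 diameter and 22 tall (total height 68). Origin: centre of its open foot; z up. About 80 g. At the start it sits on the bare stub of the stand. In mm
- stub (a joint): how far the stub of the stand has sunk into its plate (m, 0 is up, stop at 0.008): it floats on a spring, stays up under the weight of the kit (up to 5 N) and sinks 1 mm for each 3 N more when cones on it are pressed down; pushed beyond 4 mm the tapers jam
- mat: round cork mat fixed to the bench, 96 diameter, 4 thick; origin: centre of its underside. In mm
- cone0: hollow aluminium reel cone (two or three of these), wide open end down: tapered shell 46 tall, outside 60 wide at the foot, 35 at the top; inside the same taper, 47 wide at the mouth; solid straight grip neck on top, 22 diameter, 18 tall (64 in all). Origin: centre of the foot, z up its axis. 70 g. Nested, its foot rests 26 (25 to 27) above the foot of the cone or stub below. In mm
- cone1: hollow aluminium reel cone (two or three of these), wide open end down: tapered shell 46 tall, outside 60 wide at the foot, 35 at the top; inside the same taper, 47 wide at the mouth; solid straight grip neck on top, 22 diameter, 18 tall (64 in all). Origin: centre of the foot, z up its axis. 70 g. Nested, its foot rests 26 (25 to 27) above the foot of the cone or stub below. In mm
- cone2: hollow aluminium reel cone (two or three of these), wide open end down: tapered shell 46 tall, outside 60 wide at the foot, 35 at the top; inside the same taper, 47 wide at the mouth; solid straight grip neck on top, 22 diameter, 18 tall (64 in all). Origin: centre of the foot, z up its axis. 70 g. Nested, its foot rests 26 (25 to 27) above the foot of the cone or stub below. In mm
- arm0: flat steel reel arm (one of three identical, two or three present), 8 thick: a straight bar 14 wide with a round eye 32 in diameter at one end, 128 long over all, lying flat on the bench. Origin: on the underside, at the balance point; local +x points to the eye, whose centre is 40 ahead; the plain tail ends 72 behind. z up. About 100 g. In mm
- arm1: flat steel reel arm (one of three identical, two or three present), 8 thick: a straight bar 14 wide with a round eye 32 in diameter at one end, 128 long over all, lying flat on the bench. Origin: on the underside, at the balance point; local +x points to the eye, whose centre is 40 ahead; the plain tail ends 72 behind. z up. About 100 g. In mm
- arm2: flat steel reel arm (one of three identical, two or three present), 8 thick: a straight bar 14 wide with a round eye 32 in diameter at one end, 128 long over all, lying flat on the bench. Origin: on the underside, at the balance point; local +x points to the eye, whose centre is 40 ahead; the plain tail ends 72 behind. z up. About 100 g. In mm
- slot0 (a point): compartment 0 of the fixed grey tray: the floor point (4 above the bench) where a stowed arm has its origin. Tray 144 by 191, three compartments 62 apart, walls 10 high; each has a wide bay (37 across) for the eye at one end, a narrow channel (21) for the tail at the other, no walls in between (23 eyeward to 33 tailward of this point). The middle one is reversed. In mm
- slot1 (a point): the same point of the tray's compartment 1. In mm
- slot2 (a point): the same point of the tray's compartment 2. In mm
- slot0_eye (a point): compartment 0: the point on the floor of its wide bay where a stowed arm has its eye's centre; the direction from slot0 to here is the arm's +x. In mm
- slot1_eye (a point): compartment 1: the point on the floor of its wide bay where a stowed arm has its eye's centre; the direction from slot1 to here is the arm's +x. In mm
- slot2_eye (a point): compartment 2: the point on the floor of its wide bay where a stowed arm has its eye's centre; the direction from slot2 to here is the arm's +x. In mm
- reel: bystander: reel of solder wire standing on end, 54 diameter, 50 tall; origin: centre of its underside; leave alone. In mm
- flux: bystander: small jar, 40 diameter, 45 tall; origin: centre of its underside; leave alone. In mm
- tape: bystander: roll of black tape lying flat, 52 diameter, 18 tall; origin: centre of its underside; leave alone. In mm
- driver: bystander: screwdriver 170 long, 26 thick, fixed at the far side of the bench; origin: under its middle. In mm
- meter: bystander: yellow multimeter lying flat, 130 by 70 by 35, fixed; origin: centre of its underside. In mm
Not all that is in view belongs to the job. What is shaped like the cone2 but purple or red is not meant.

How it is judged (in metres and radians):
On the way, in this order (a step that is already met when the one before it is completed fails the run):
1. the cap stands upright on the cork mat, let go (horizontal distance between cap and mat below 0.035 m and height (world z) of cap below 0.012 m and angle between cap's own z axis and vertical below 0.08 rad and contact force between the fingers and cap below 0.1 N and linear speed of cap below 0.02 m/s), for 0.2 s.
2. every cone present is nested on the stand, let go (horizontal distance between each of cone0, cone1, cone2 and stand below 0.006 m and angle between each of cone0, cone1, cone2's own z axis and vertical below 0.08 rad and z of cone0 in the frame of stand between 0.034 and 0.1 m and contact force between the fingers and cone0 below 0.1 N and linear speed of each of cone0, cone1, cone2 below 0.02 m/s and z of cone1 in the frame of stand between 0.034 and 0.1 m and contact force between the fingers and cone1 below 0.1 N and z of cone2 in the frame of stand between 0.034 and 0.1 m and contact force between the fingers and cone2 below 0.1 N), for 0.2 s.
At the end, for the whole second after the job is handed in: Cones and cap upright (0.08 rad) within 6 mm of the stand's axis, cone feet 34 to 100 mm up, the cap's 80 to 128 mm and 18 mm above every cone's; each arm flat (0.05 rad) on the floor (3.5 mm) of a compartment, origin within 6 mm and eye within 7 mm of its points; all at rest (horizontal distance between each of cone0, cone1, cone2, cap and stand below 0.006 m and angle between each of cone0, cone1, cone2, cap's own z axis and vertical below 0.08 rad and z of cone0 in the frame of stand between 0.034 and 0.1 m and z of cap in the frame of cone0 above 0.018 m and linear speed of each of cone0, cone1, cone2, cap, arm0, arm1, arm2 below 0.02 m/s and z of cone1 in the frame of stand between 0.034 and 0.1 m and z of cap in the frame of cone1 above 0.018 m and z of cone2 in the frame of stand between 0.034 and 0.1 m and z of cap in the frame of cone2 above 0.018 m and z of cap in the frame of stand between 0.08 and 0.128 m and ((horizontal distance between arm0 and slot0 below 0.006 m and x of slot0_eye in the frame of arm0 above 0.034 m and y of slot0_eye in the frame of arm0 between -0.007 and 0.007 m and z of arm0 in the frame of slot0 below 0.0035 m and angle between arm0's own z axis and vertical below 0.05 rad) or (horizontal distance between arm0 and slot1 below 0.006 m and x of slot1_eye in the frame of arm0 above 0.034 m and y of slot1_eye in the frame of arm0 between -0.007 and 0.007 m and z of arm0 in the frame of slot1 below 0.0035 m and angle between arm0's own z axis and vertical below 0.05 rad) or (horizontal distance between arm0 and slot2 below 0.006 m and x of slot2_eye in the frame of arm0 above 0.034 m and y of slot2_eye in the frame of arm0 between -0.007 and 0.007 m and z of arm0 in the frame of slot2 below 0.0035 m and angle between arm0's own z axis and vertical below 0.05 rad)) and ((horizontal distance between arm1 and slot0 below 0.006 m and x of slot0_eye in the frame of arm1 above 0.034 m and y of slot0_eye in the frame of arm1 between -0.007 and 0.007 m and z of arm1 in the frame of slot0 below 0.0035 m and angle between arm1's own z axis and vertical below 0.05 rad) or (horizontal distance between arm1 and slot1 below 0.006 m and x of slot1_eye in the frame of arm1 above 0.034 m and y of slot1_eye in the frame of arm1 between -0.007 and 0.007 m and z of arm1 in the frame of slot1 below 0.0035 m and angle between arm1's own z axis and vertical below 0.05 rad) or (horizontal distance between arm1 and slot2 below 0.006 m and x of slot2_eye in the frame of arm1 above 0.034 m and y of slot2_eye in the frame of arm1 between -0.007 and 0.007 m and z of arm1 in the frame of slot2 below 0.0035 m and angle between arm1's own z axis and vertical below 0.05 rad)) and ((horizontal distance between arm2 and slot0 below 0.006 m and x of slot0_eye in the frame of arm2 above 0.034 m and y of slot0_eye in the frame of arm2 between -0.007 and 0.007 m and z of arm2 in the frame of slot0 below 0.0035 m and angle between arm2's own z axis and vertical below 0.05 rad) or (horizontal distance between arm2 and slot1 below 0.006 m and x of slot1_eye in the frame of arm2 above 0.034 m and y of slot1_eye in the frame of arm2 between -0.007 and 0.007 m and z of arm2 in the frame of slot1 below 0.0035 m and angle between arm2's own z axis and vertical below 0.05 rad) or (horizontal distance between arm2 and slot2 below 0.006 m and x of slot2_eye in the frame of arm2 above 0.034 m and y of slot2_eye in the frame of arm2 between -0.007 and 0.007 m and z of arm2 in the frame of slot2 below 0.0035 m and angle between arm2's own z axis and vertical below 0.05 rad))); the robot touches nothing.
It fails at once if a cone or the cap is pressed down with the gripper so that the stub of the stand sinks more than 4 mm (value of joint stub above 0.004 m and (contact force between the fingers and cone0 above 1 N or contact force between the fingers and cone1 above 1 N or contact force between the fingers and cone2 above 1 N or contact force between the fingers and cap above 1 N)).
It fails at once if a bystander is moved more than 40 mm (distance of any of reel, flux, tape from where it was at the start of the episode above 0.04 m).
Of cone0, cone1, cone2 only 2 to 3 are there at a start; the rules pass over those that are not, and their reading is None.
Of arm0, arm1, arm2 only 2 to 3 are there at a start; the rules pass over those that are not, and their reading is None.
At some moment in a run one of cone0, cone1, cone2, arm0, arm1, arm2 may be knocked a few centimetres aside while the robot is not near it.
Once in a run the grip may slacken for a moment while it holds something.
It also fails if it takes over 210 s, if anything falls off the work surface, if the arm or the gripper's body presses on something with over 40 N, if the wrist force passes 120 N, or if a joint passes its speed limit or range.

## Robot

A 7-joint arm with a two-finger parallel gripper is mounted at the origin on the work surface. World frame = base frame: x ahead of the robot, y to its left, z up, the work surface at z = 0. Lengths are in mm, angles in rad, forces in N, time in s.
With the tool pointing down it reaches from about 425 to 875 mm from the base axis. Payload 4.7 kg.
Tool frame: the origin (TCP) lies between the finger pads; the fingertips stand 22 mm ahead of it and the grasp point (between the pads) lies 3 mm ahead of it; z points along the fingers, y is the line along which they close (so a half turn about z gives the same grasp; the last joint's range is limited). The gripper opens to 87 mm and grips with 3 to 60 N. Pads are 19 mm wide; open, the fingers measure 117 mm over their backs; the gripper's body (75 mm by 190 mm) begins 51 mm behind the grasp point.
Start: joints at [1.247, 0.321, -0.07, 1.45, 0.023, 1.371, -0.057], TCP at [215.399, -613.292, 244.587] pointing down, gripper open.
Joint ranges: [-2.86, 2.86], [-0.3, 2.09], [-1.38, 1.24], [0.06, 2.45], [-1.56, 4.7], [0.09, 2.05], [-2.69, 2.69]. Speed limits (rad/s): [2.57, 2.57, 3.14, 3.14, 3.14, 3.14, 3.14].

## Interface

Orientations are given as a unit quaternion [x, y, z, w].
In Python, from cell import robot, get_image, job gives the robot as it stands. The module is installed in compiled form; this text tells all that it offers.
- The arm moves only by the shell command python3 -m creep 'ROWS' [FORCE]. ROWS is a JSON object of lists of equal length, an entry for each row: "grip": the opening, from 0 (shut) to 1 (fully open); "translation": the shift along the world's x, y, z in cm, a list of three; "spin": the turn about the world's z in degrees. In form: {"grip": [grip, ...], "translation": [[x, y, z], ...], "spin": [spin, ...]}. A call has 1 to 8 rows; each row shifts and turns the commanded pose from where the row before left it; what a row does not reach is not made up. A row lasts 1/10 s, in which the tool goes at most 50 mm and 8.59 degrees, less where a joint would pass 70% of its speed; a pose out of reach is approached as far as the arm can. A call is refused whole if a number of a shift passes 5 or a number of a turn 8.59, either way. A call with a gripper value outside its range is refused whole. The fingers move at their own pace and stop on an object; FORCE is the grip in N (left out, the last holds). Time passes only in rows, so rows that do not move let the fingers close. It gives the time, the measured TCP pose, the force, the opening and the grip force at its end, in the units of the state.
- robot.state(): the state, without advancing time (a new reading comes with each control period).
- get_image(name): name is "scene" or "top" or "wrist"; returns a dict with "img" (384x512x3 uint8, red, green, blue), "camera_matrix" (3x3 intrinsics, pixels), "D" ([k1, k2, p1, p2, k3] as OpenCV has them; the pictures are not rectified), "world_to_cam" (4x4, takes a point from world to camera coordinates). Camera axes: x right, y up, looking along -z (the intrinsics and any distortion apply to the point x, -y, -z); pixel columns grow to the right and rows downward; lengths in mm; the calibration is good to about 2 mm. A picture is of the moment at which its call begins. There is no depth.
- job.close_job(): hands the job in; it is judged then, once.
The state is a dict: "time": time; "joint_pos": joint angles; "qd": joint speeds; "joint_torque": joint torques, N m; "eef_pos": TCP position; "eef_rot": TCP orientation; "force": force on the tool from outside, world axes, zero at the start; "torque": the same for the moment, N m; "gripper_width": finger opening in mm; "gripper_force": force on a finger pad.
Only numpy, scipy, OpenCV 4.12 (cv2) and the standard library are available. Lean on these libraries where they do the work, as an engineer would, in place of code of your own. Each camera call takes 0.05 s, during which the arm holds its last target. There are 200 camera calls.

## Working session

There is one attempt and no reset: what is moved stays moved. The work goes in short steps, Python scripts to look and compute and a shell command to move; the robot and the scene stay as the last step left them, time stands still between calls to the robot, and variables do not carry over. Pictures are saved under pics/ and viewed, at most 19 in all, crops included, and the job is handed in when it is done.

```bash
mkdir -p pics; cat > h.py <<'E'
import numpy as np, cv2
from cell import robot, get_image, job
def snap(n,f=None):
    d=get_image(n)
    if f: cv2.imwrite('pics/'+f,cv2.cvtColor(d['img'],cv2.COLOR_RGB2BGR))
    return d
def ray(d,uv):
    K=np.array(d['camera_matrix'],float);D=np.array(d['D'],float);T=np.array(d['world_to_cam'],float)
    p=cv2.undistortPoints(np.array(uv,float).reshape(-1,1,2),K,D)[:,0]
    c=np.c_[p[:,0],-p[:,1],-np.ones(len(p))]
    R=T[:3,:3];return -R.T@T[:3,3], c@R
def plane(d,uv,z):
    o,v=ray(d,uv);return o+v*((z-o[2])/v[:,2])[:,None]
def proj(d,P):
    K=np.array(d['camera_matrix'],float);D=np.array(d['D'],float);T=np.array(d['world_to_cam'],float)
    c=np.atleast_2d(P)@T[:3,:3].T+T[:3,3];c=c*[1,-1,-1]
    return cv2.projectPoints(c,np.zeros(3),np.zeros(3),K,D)[0][:,0]
E
python3 - <<'E'
from h import *
np.set_printoptions(suppress=True,precision=2)
for n in ['scene','top','wrist']:
    d=snap(n,n+'0.png');print(n,ray(d,[[256,192]]))
    np.save(n+'0.npy',d,allow_pickle=True)
print(robot.state())
E
```

```text
scene (array([1168.45,  205.3 ,  725.84]), array([[-0.66, -0.2 , -0.72]]))
top (array([ 491.48,    3.23, 1102.4 ]), array([[ 0.03,  0.01, -1.  ]]))
wrist (array([ 281.67, -590.66,  382.52]), array([[-0.24, -0.08, -0.97]]))
{'time': 0.15, 'joint_pos': array([ 1.25,  0.32, -0.07,  1.45,  0.02,  1.37, -0.06]), 'qd': array([-0., -0.,  0., -0.,  0., -0., -0.]), 'joint_torque': array([  0.  , -49.18,  -0.4 , -31.29,  -0.06,   0.04,   0.  ]), 'eef_pos': array([ 215.23, -612.91,  243.68]), 'eef_rot': array([ 0.99,  0.17, -0.  , -0.  ]), 'force': array([-0.26, -0.04,  0.12]), 'torque': array([-0.04,  0.03,  0.  ]), 'gripper_force': 0.0, 'gripper_width': 86.82485497144019}
```

View pics/top0.png

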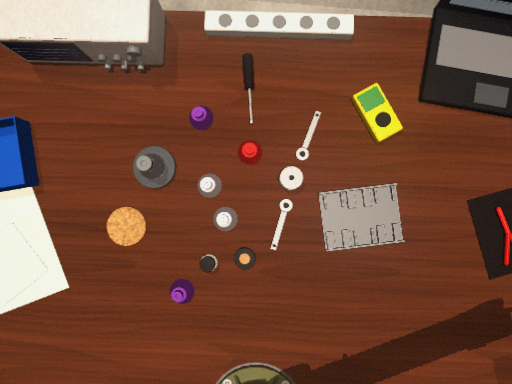

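View pics/scene0.png

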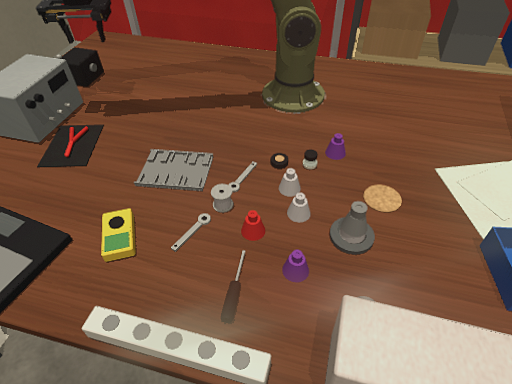

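```bash
python3 - <<'E'
from h import *
im=cv2.imread('pics/top0.png')
a=cv2.resize(im[175:258,312:412],None,fx=7,fy=7,interpolation=cv2.INTER_CUBIC)
cv2.imwrite('pics/tray.png',a)
b=cv2.resize(im[105:255,105:325],None,fx=3.6,fy=3.6,interpolation=cv2.INTER_CUBIC)
cv2.imwrite('pics/mid.png',b)
E
```

```text
(no output)
```

View pics/tray.png

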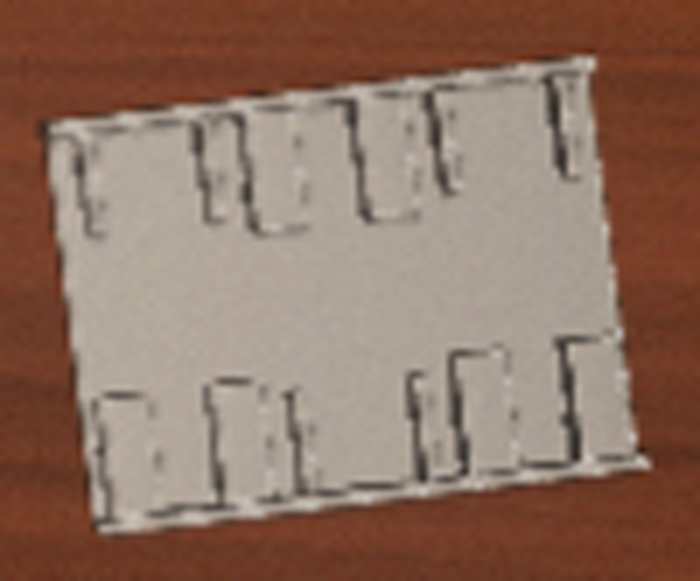

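View pics/mid.png

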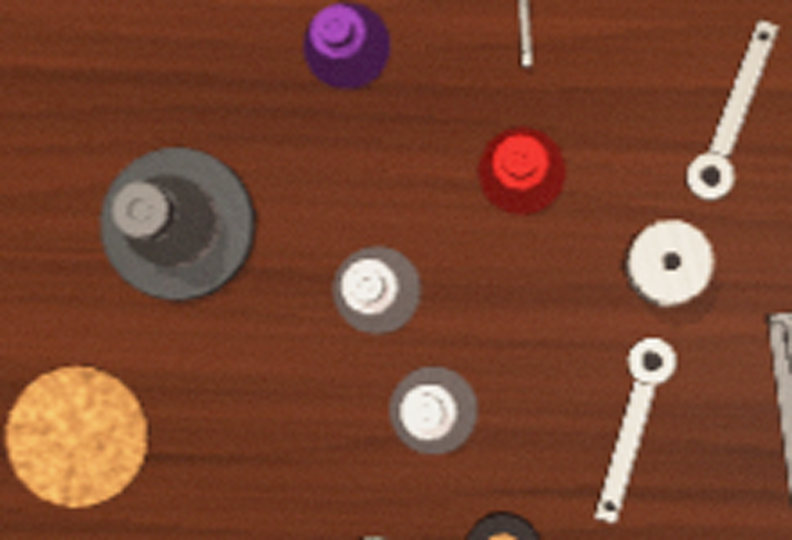

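```bash
cat > m.py <<'E'
from h import *
np.set_printoptions(suppress=True,precision=1)
def blobs(im,mask,lo=20,hi=8000):
    cs,_=cv2.findContours(mask.astype(np.uint8),cv2.RETR_EXTERNAL,cv2.CHAIN_APPROX_NONE)
    return [c for c in cs if lo<cv2.contourArea(c)<hi]
if __name__=='__main__':
    d=snap('top'); im=d['img']; hsv=cv2.cvtColor(im,cv2.COLOR_RGB2HSV)
    roi=np.zeros(im.shape[:2],bool); roi[90:300,95:410]=1
    S,V=hsv[...,1],hsv[...,2]
    print('gray');
    for c in blobs(im,(S<75)&roi):
        (u,v),r=cv2.minEnclosingCircle(c); rc=cv2.minAreaRect(c); M=cv2.moments(c); g=[M['m10']/M['m00'],M['m01']/M['m00']]
        print(np.array([u,v,r]),'rect',np.array(rc[0]),np.array(rc[1]),rc[2],'cen',g,'z0',plane(d,[[u,v]],0)[0][:2],'z8',plane(d,[rc[0]],8)[0][:2],'z14',plane(d,[rc[0]],14)[0][:2])
    print('white')
    for c in blobs(im,(S<60)&(V>170)&roi,10):
        (u,v),r=cv2.minEnclosingCircle(c);M=cv2.moments(c); g=[M['m10']/M['m00'],M['m01']/M['m00']]
        print(np.array([u,v,r]),g,'z64',plane(d,[[u,v]],64)[0][:2])
    print('mat')
    for c in blobs(im,(hsv[...,0]<25)&(S>90)&(V>180)&roi,200):
        M=cv2.moments(c); g=[M['m10']/M['m00'],M['m01']/M['m00']]
        print(g,cv2.contourArea(c),plane(d,[g],4))
E
python3 m.py
```

```text
gray
[208.  262.5   9. ] rect [208.5 262.5] [17. 15.] 90.0 cen [208.37356321839079, 262.42118226600985] z0 [353.5 125.6] z8 [354.5 123.5] z14 [355.3 122.8]
[244.2 258.1  10.1] rect [244.3 257.8] [19.8 19.1] 45.0 cen [244.39953943580883, 258.07656879677603] z0 [366.8  37.4] z8 [368.5  37. ] z14 [369.2  36.8]
[224.9 218.4  11.8] rect [225.  218.5] [23. 22.] 90.0 cen [224.95375, 218.53416666666664] z0 [462.3  87.4] z8 [462.4  86.5] z14 [462.5  86.1]
[279.7 223.8  26.1] rect [278.5 223.3] [12.9 52.2] 20.85445785522461 cen [281.05957883923986, 220.64766307139186] z0 [453.  -47.3] z8 [454.3 -44. ] z14 [454.5 -43.7]
[361.5 217.   48.8] rect [361.  216.8] [59.4 79.4] 82.87498474121094 cen [360.2789395624768, 216.862439747868] z0 [ 475.1 -247.1] z8 [ 475.6 -244. ] z14 [ 475.7 -242.7]
[209.  185.   11.7] rect [209. 185.] [22. 22.] 90.0 cen [209.1679292929293, 185.11237373737373] z0 [543.3 129. ] z8 [542.9 128. ] z14 [542.6 127.4]
[290.9 178.   12.2] rect [290.5 177.5] [23. 23.] 90.0 cen [290.6464891041162, 177.6452784503632] z0 [566.1 -71.8] z8 [566.7 -70.2] z14 [566.3 -69.8]
[153.8 166.8  21.
[... 391 characters left out ...]
, 106.89824561403508] z0 [740.2  34.9] z8 [738.5  33. ] z14 [737.2  32.9]
white
[223.5 218.9   7.8] [223.48529411764707, 218.93823529411765] z64 [462.7  85.7]
[279.7 223.8  26.1] [281.4492997198879, 219.393837535014] z64 [455.2 -44.4]
[354.3 218.6  41.6] [353.77906388361794, 218.2719165085389] z64 [ 472.  -216.1]
[206.9 184.1   7.7] [207.01948717948716, 184.01435897435897] z64 [542.3 126.5]
[291.  177.5  11.7] [290.9738219895288, 177.38874345549738] z64 [562.9 -67.6]
[309.  135.   25.6] [307.32917409387994, 138.9120617944147] z64 [ 662.8 -106.9]
[250. 106.  16.] [250.1367521367521, 108.65811965811965] z64 [726.9  31.9]
mat
[125.71784601691144, 225.86708203530634] 1123.5 [[437.4 329.6   4. ]]
```

```bash
python3 -m creep '{"grip":[1,1,1,1,1,1,1,1],"translation":[[4,5,0],[4,5,0],[4,5,0],[4,5,0],[4,5,0],[4,5,0],[4,5,0],[4,5,0]],"spin":[0,0,0,0,0,0,0,0]}' 20; python3 -m creep '{"grip":[1,1,1,1,1,1,1,1],"translation":[[0.6,5,0],[0.6,5,0],[0.6,5,0],[0.6,5,0],[0.6,5,0],[0.6,5,0],[0.6,5,0],[0.6,5,0]],"spin":[0,0,0,0,0,0,0,0]}';python3 -m creep '{"grip":[1,1,1],"translation":[[0,0,0],[0,0,0],[0,0,0]],"spin":[0,0,0]}'
cat >w.py <<'E'
from h import *
import sys
np.set_printoptions(suppress=True,precision=1)
s=robot.state();q=s['eef_rot'];print(s['eef_pos'],'yaw',np.degrees(2*np.arctan2(q[1],q[0])),'w',s['gripper_width'],'F',s['force'],s['gripper_force'],'t',s['time'])
E
python3 w.py
```

```text
time: 1.0
eef_pos: [466.1, -299.2, 244.7]
eef_rot: [0.986, 0.168, 0.0, 0.0]
force: [0.4, 0.6, 0.3]
gripper_width: 87.1
gripper_force: 0.0
time: 1.8
eef_pos: [512.7, 98.0, 244.8]
eef_rot: [0.986, 0.168, 0.0, 0.0]
force: [0.7, -0.6, 0.2]
gripper_width: 87.4
gripper_force: 0.0
time: 2.1
eef_pos: [512.9, 94.6, 244.3]
eef_rot: [0.986, 0.167, -0.0, 0.0]
force: [0.9, -0.8, 0.6]
gripper_width: 87.3
gripper_force: 0.0
[512.9  94.6 244.3] yaw 19.246589543409247 w 87.25802479020871 F [ 0.9 -0.8  0.6] 0.0 t 2.1
```

```bash
python3 -m creep '{"grip":[1,1,1,1,1,1,1],"translation":[[1.8,4.2,0],[1.8,4.2,0],[1.8,4.3,0],[1.7,4.3,0],[0,0,0],[0,0,0],[0,0,0]],"spin":[0,0,0,0,0,0,0]}'; python3 w.py; python3 - <<'E'
from h import *
d=snap('wrist','w1.png');np.set_printoptions(suppress=True,precision=1)
print(proj(d,[[584,264.3,108],[584,264.3,14],[543,127.5,64],[437,329.6,4]]), ray(d,[[256,192]]))
E
```

```text
time: 2.8
eef_pos: [584.6, 263.2, 244.3]
eef_rot: [0.986, 0.166, -0.0, 0.001]
force: [-0.4, -0.6, -0.3]
gripper_width: 87.0
gripper_force: 0.0
[584.6 263.2 244.3] yaw 19.15153344930919 w 87.01420180440039 F [-0.4 -0.6 -0.3] 0.0 t 2.8
[[253.7 188.6]
 [254.1 169.1]
 [357.5 251.2]
 [171.7 254.8]] (array([651.1, 285.7, 383.2]), array([[-0.2, -0.1, -1. ]]))
```

View pics/w1.png

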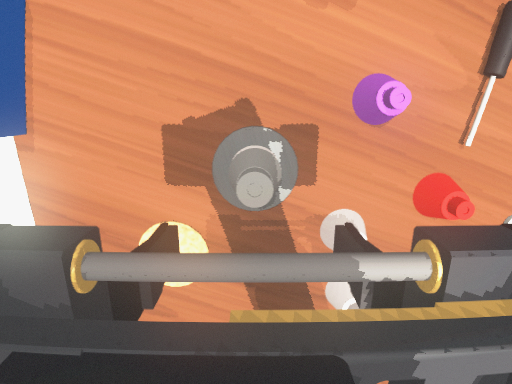

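```bash
python3 -m creep '{"grip":[1,1,1,1,1,1],"translation":[[0,0,-4],[0,0,-4],[0,0,-3.4],[0,0,-1.5],[0,0,-0.4],[0,0,0]],"spin":[0,0,0,0,0,0]}' 25; python3 -m creep '{"grip":[0.3,0.3,0.3,0.3,0.3,0.3,0.3,0.3],"translation":[[0,0,0],[0,0,0],[0,0,0],[0,0,0],[0,0,0],[0,0,0],[0,0,0],[0,0,0]],"spin":[0,0,0,0,0,0,0,0]}'
```

```text
time: 3.45
eef_pos: [584.7, 265.6, 112.6]
eef_rot: [0.986, 0.168, 0.001, 0.0]
force: [1.0, 0.4, -0.6]
gripper_width: 87.2
gripper_force: 0.0
time: 4.25
eef_pos: [584.3, 265.3, 111.6]
eef_rot: [0.986, 0.168, 0.0, 0.001]
force: [-1.1, -1.2, 0.7]
gripper_width: 33.5
gripper_force: 25.0
```

```bash
python3 -m creep '{"grip":[0.3,0.3,0.3,0.3,0.3,0.3,0.3,0.3],"translation":[[0,0,1],[0,0,3],[0,0,4],[0,0,4],[-3.7,1.6,0],[-3.7,1.6,0],[-3.7,1.6,0],[-3.6,1.6,0]],"spin":[0,0,0,0,0,0,0,0]}'; python3 -m creep '{"grip":[0.3,0.3,0.3,0.3,0.3,0.3,0.3],"translation":[[0,0,0],[0,0,-4],[0,0,-4],[0,0,-4],[0,0,-2],[0,0,-1],[0,0,0]],"spin":[0,0,0,0,0,0,0]}';python3 w.py
```

```text
time: 5.05
eef_pos: [435.0, 331.2, 232.2]
eef_rot: [0.986, 0.168, 0.0, -0.0]
force: [1.0, 1.5, -1.3]
gripper_width: 33.6
gripper_force: 25.0
time: 5.75
eef_pos: [436.5, 330.0, 80.9]
eef_rot: [0.986, 0.168, -0.001, 0.0]
force: [-0.7, 0.7, -0.9]
gripper_width: 33.3
gripper_force: 25.0
[436.5 330.   80.9] yaw 19.361701438621044 w 33.32982573750519 F [-0.7  0.7 -0.9] 24.980533719062805 t 5.75
```

```bash
python3 -m creep '{"grip":[0.3,0.3,0.7,0.9,0.9,0.9,0.9],"translation":[[0,0,-0.4],[0,0,0],[0,0,0],[0,0,0],[0,0,0],[0,0,0],[0,0,0]],"spin":[0,0,0,0,0,0,0]}'; python3 -m creep '{"grip":[0.9,0.9,0.9,0.9,0.9,0.9,0.9,0.9],"translation":[[0,0,4],[0,0,4],[0,0,5],[2.1,-4,0],[2.1,-4,0],[2.1,-4,0],[2.1,-4,0],[2.2,-4.2,0]],"spin":[0,0,0,0,0,0,0,0]}';python3 -m creep '{"grip":[0.9,0.9,0.9],"translation":[[0,0,0],[0,0,0],[0,0,0]],"spin":[0,0,0]}'; python3 w.py
python3 - <<'E'
from h import *
d=snap('wrist','w2.png');np.set_printoptions(suppress=True,precision=1)
print(proj(d,[[543,127.5,64],[543,127.5,0],[462.5,86,64]]))
snap('scene','s2.png')
a=cv2.resize(cv2.imread('pics/w2.png')[60:300,100:420],(512,384))
b=cv2.imread('pics/s2.png')[130:290,200:440];b=cv2.resize(b,(512,341))
cv2.imwrite('pics/c2.png',cv2.resize(np.vstack([a,b]),(424,600)))
E
```

```text
time: 6.45
eef_pos: [437.0, 330.2, 77.7]
eef_rot: [0.986, 0.168, 0.0, 0.0]
force: [-0.4, -0.4, -0.5]
gripper_width: 65.0
gripper_force: 0.0
time: 7.25
eef_pos: [543.4, 126.8, 207.9]
eef_rot: [0.986, 0.168, 0.0, 0.0]
force: [0.5, -0.3, -0.4]
gripper_width: 78.1
gripper_force: 0.0
time: 7.55
eef_pos: [542.4, 129.5, 207.6]
eef_rot: [0.986, 0.169, -0.0, -0.0]
force: [0.2, 0.4, 0.6]
gripper_width: 78.2
gripper_force: 0.0
[542.4 129.5 207.6] yaw 19.44619560189926 w 78.17966250692919 F [0.2 0.4 0.6] 0.0 t 7.55
[[257.8 186.6]
 [257.6 172.8]
 [270.  273.3]]
```

View pics/c2.png

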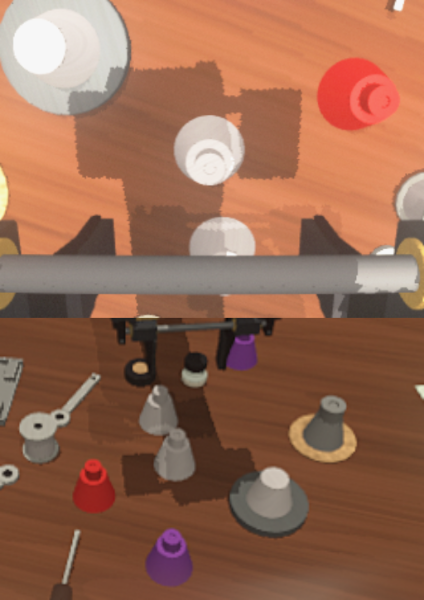

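```bash
python3 -m creep '{"grip":[0.9,0.9,0.9,0.9,0.9,0.9],"translation":[[0,0,-4],[0,0,-4],[0,0,-4],[0,0,-1.5],[0,0,-0.2],[0,0,0]],"spin":[0,0,0,0,0,0]}' 18; python3 -m creep '{"grip":[0.15,0.15,0.15,0.15,0.15,0.15,0.15,0.15],"translation":[[0,0,0],[0,0,0],[0,0,0],[0,0,0],[0,0,0],[0,0,0],[0,0,0],[0,0,0]],"spin":[0,0,0,0,0,0,0,0]}';  python3 -m creep '{"grip":[0.15,0.15,0.15,0.15,0.15,0.15,0.15,0.15],"translation":[[0,0,1],[0,0,4],[0,0,4],[0,0,3],[1,3.4,0],[1,3.4,0],[1,3.5,0],[1.1,3.5,0]],"spin":[0,0,0,0,0,0,0,0]}';python3 -m creep '{"grip":[0.15,0.15,0.15],"translation":[[0,0,0],[0,0,0],[0,0,0]],"spin":[0,0,0]}';python3 - <<'E'
from h import *
d=snap('wrist','w3.png');np.set_printoptions(suppress=True,precision=1)
print(proj(d,[[584.2,264.3,14],[584.2,264.3,60]]))
e=snap('scene','s3.png')
print(proj(e,[[584.2,264.3,14],[584.2,264.3,60]]))
t=snap('top','t3.png')
print(proj(t,[[584.2,264.3,14],[584.2,264.3,60]]))
a=cv2.resize(cv2.imread('pics/w3.png')[60:300,100:420],(512,384))
b=cv2.imread('pics/s3.png')[130:290,280:440];b=cv2.resize(b,(384,384))
cv2.imwrite('pics/c3.png',cv2.resize(np.hstack([a,b]),(800,343)))
E
```

```text
time: 8.25
eef_pos: [543.6, 129.2, 71.8]
eef_rot: [0.986, 0.169, 0.001, -0.0]
force: [0.9, 0.4, 1.2]
gripper_width: 78.4
gripper_force: 0.0
time: 9.05
eef_pos: [542.9, 128.2, 70.5]
eef_rot: [0.986, 0.168, -0.0, 0.0]
force: [0.0, 0.3, -0.3]
gripper_width: 22.2
gripper_force: 0.0
time: 9.85
eef_pos: [584.3, 267.2, 191.4]
eef_rot: [0.986, 0.168, 0.0, 0.0]
force: [-0.4, -0.6, -0.2]
gripper_width: 21.5
gripper_force: 18.0
time: 10.15
eef_pos: [584.1, 264.9, 190.7]
eef_rot: [0.986, 0.168, -0.0, 0.001]
force: [-1.5, -0.3, 0.0]
gripper_width: 21.4
gripper_force: 18.0
[[255.8 178.7]
 [255.8 190. ]]
[[351.5 232.5]
 [354.9 220.1]]
[[153.4 166.4]
 [148.7 164.6]]
```

View pics/c3.png

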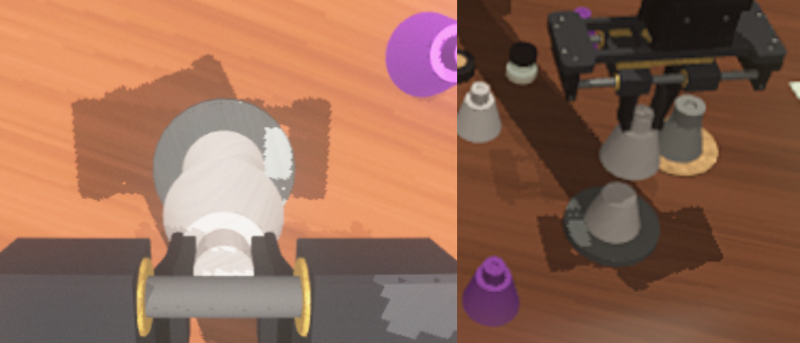

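```bash
python3 -m creep '{"grip":[0.15,0.15,0.15,0.15,0.15,0.15],"translation":[[0,0,-3],[0,0,-3],[0,0,-0.6],[0,0,-0.5],[0,0,-0.4],[0,0,0]],"spin":[0,0,0,0,0,0]}'
```

```text
time: 10.9
eef_pos: [584.4, 266.0, 116.4]
eef_rot: [0.986, 0.168, 0.0, 0.0]
force: [-0.8, -1.5, -0.2]
gripper_width: 21.0
gripper_force: 18.0
```

```bash
python3 -m creep '{"grip":[0.15,0.35,0.5,0.8,0.9,0.9],"translation":[[0,0,-0.2],[0,0,0],[0,0,0],[0,0,0],[0,0,0],[0,0,0]],"spin":[0,0,0,0,0,0]}'; python3 -m creep '{"grip":[0.9,0.9,0.9,0.9,0.9,0.9,0.9,0.9],"translation":[[0,0,2],[0,0,4],[0,0,4],[-3,-4.4,0],[-3,-4.4,0],[-3.1,-4.5,0],[-3.1,-4.5,0],[0,0,0]],"spin":[0,0,0,0,0,0,0,0]}';python3 -m creep '{"grip":[0.9,0.9,0.9],"translation":[[0,0,0],[0,0,0],[0,0,0]],"spin":[0,0,0]}';python3 - <<'E'
from h import *
d=snap('wrist','w4.png');np.set_printoptions(suppress=True,precision=1)
print(proj(d,[[462.5,86.3,64],[462.5,86.3,0]]))
e=snap('scene','s4.png')
print(proj(e,[[584.2,264.3,14],[584.2,264.3,104]]))
a=cv2.resize(cv2.imread('pics/w4.png')[60:300,100:420],(512,384))
b=cv2.imread('pics/s4.png')[130:290,280:440];b=cv2.resize(b,(384,384))
cv2.imwrite('pics/c4.png',cv2.resize(np.hstack([a,b]),(800,343)))
E
```

```text
time: 11.5
eef_pos: [583.9, 266.4, 113.7]
eef_rot: [0.986, 0.168, 0.0, -0.0]
force: [-0.7, -0.4, 0.2]
gripper_width: 53.8
gripper_force: 0.0
time: 12.3
eef_pos: [468.0, 94.5, 213.0]
eef_rot: [0.987, 0.164, -0.001, 0.003]
force: [-0.2, 0.6, 0.1]
gripper_width: 78.0
gripper_force: 0.0
time: 12.6
eef_pos: [471.5, 103.0, 213.8]
eef_rot: [0.986, 0.17, 0.0, -0.001]
force: [0.4, 0.2, 1.3]
gripper_width: 78.5
gripper_force: 0.0
[[268.9 199.3]
 [266.8 183.8]]
[[351.5 232.5]
 [358.3 207.4]]
```

View pics/c4.png

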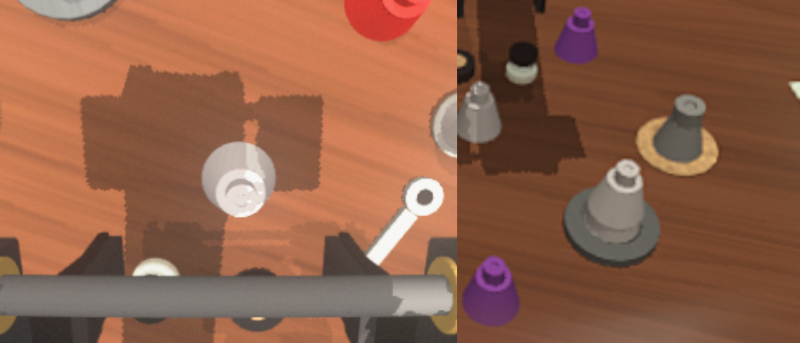

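```bash
python3 -m creep '{"grip":[0.9,0.9,0.9,0.9,0.9],"translation":[[-0.4,-0.8,0],[-0.4,-0.8,0],[0,0,0],[0,0,-3],[0,0,-2]],"spin":[0,0,0,0,0]}' 18;python3 -m creep '{"grip":[0.9,0.9,0.9],"translation":[[0,0,0],[0,0,0],[0,0,0]],"spin":[0,0,0]}';python3 -m creep '{"grip":[0.9],"translation":[[0,0,0]],"spin":[0]}';python3 -m creep '{"grip":[0.9],"translation":[[0,0,0]],"spin":[0]}'
python3 - <<'E'
from h import *
np.set_printoptions(suppress=True,precision=1)
d=snap('wrist','w5.png');print(proj(d,[[462.5,86.3,64],[462.5,86.3,0]]))
E
```

```text
time: 13.2
eef_pos: [462.8, 84.8, 162.8]
eef_rot: [0.986, 0.168, 0.0, 0.0]
force: [-0.8, 0.8, 0.5]
gripper_width: 78.1
gripper_force: 0.0
time: 13.5
eef_pos: [463.8, 85.4, 164.9]
eef_rot: [0.986, 0.168, 0.001, 0.0]
force: [-0.1, -1.1, -0.3]
gripper_width: 78.5
gripper_force: 0.0
time: 13.6
eef_pos: [463.7, 85.4, 164.8]
eef_rot: [0.986, 0.168, 0.001, 0.0]
force: [-0.6, -0.2, 0.2]
gripper_width: 78.5
gripper_force: 0.0
time: 13.7
eef_pos: [463.4, 85.3, 164.4]
eef_rot: [0.986, 0.168, 0.001, 0.0]
force: [-0.1, -1.2, 0.3]
gripper_width: 78.2
gripper_force: 0.0
[[253.5 200.4]
 [254.  182.2]]
```

```bash
python3 -m creep '{"grip":[0.9,0.9,0.9,0.9,0.9],"translation":[[0,0,-4],[0,0,-4],[0,0,-1],[0,0,-0.4],[0,0,0]],"spin":[0,0,0,0,0]}' 18; python3 -m creep '{"grip":[0.15,0.15,0.15,0.15,0.15,0.15,0.15,0.15],"translation":[[0,0,0],[0,0,0],[0,0,0],[0,0,0],[0,0,0],[0,0,0],[0,0,0],[0,0,0]],"spin":[0,0,0,0,0,0,0,0]}';  python3 -m creep '{"grip":[0.15,0.15,0.15,0.15,0.15],"translation":[[0,0,0],[0,0,2],[0,0,4],[0,0,4],[0,0,4]],"spin":[0,0,0,0,0]}';python3 -m creep '{"grip":[0.15,0.15,0.15,0.15,0.15,0.15,0.15,0.15],"translation":[[1.5,2.2,0],[1.5,2.2,0],[1.5,2.2,0],[1.5,2.2,0],[1.5,2.2,0],[1.5,2.3,0],[1.5,2.3,0],[1.6,2.3,0]],"spin":[0,0,0,0,0,0,0,0]}';python3 -m creep '{"grip":[0.15,0.15,0.15],"translation":[[0,0,0],[0,0,0],[0,0,0]],"spin":[0,0,0]}';python3 -m creep '{"grip":[0.15],"translation":[[0,0,0]],"spin":[0]}';python3 - <<'E'
from h import *
d=snap('wrist','w6.png');e=snap('scene','s6.png')
np.set_printoptions(suppress=True,precision=1)
print(proj(e,[[584.2,264.3,104],[584.2,264.3,140]]))
a=cv2.resize(cv2.imread('pics/w6.png')[60:300,100:420],(512,384))
b=cv2.imread('pics/s6.png')[130:290,280:440];b=cv2.resize(b,(384,384))
cv2.imwrite('pics/c6.png',cv2.resize(np.hstack([a,b]),(800,343)))
E
```

```text
time: 14.25
eef_pos: [463.6, 85.5, 70.5]
eef_rot: [0.986, 0.168, 0.001, -0.0]
force: [-0.4, 0.1, -0.2]
gripper_width: 78.4
gripper_force: 0.0
time: 15.05
eef_pos: [462.8, 85.3, 69.5]
eef_rot: [0.986, 0.168, -0.0, -0.0]
force: [0.4, 1.1, 0.3]
gripper_width: 22.3
gripper_force: 0.3
time: 15.55
eef_pos: [462.4, 85.3, 210.9]
eef_rot: [0.986, 0.168, -0.0, 0.0]
force: [1.4, -0.1, -1.0]
gripper_width: 21.6
gripper_force: 17.9
time: 16.35
eef_pos: [584.4, 264.9, 209.0]
eef_rot: [0.986, 0.168, -0.0, 0.0]
force: [0.1, -0.5, 0.1]
gripper_width: 21.4
gripper_force: 17.9
time: 16.65
eef_pos: [583.6, 263.1, 209.3]
eef_rot: [0.986, 0.168, -0.0, 0.001]
force: [0.8, -0.5, 0.6]
gripper_width: 21.5
gripper_force: 17.9
time: 16.75
eef_pos: [583.8, 262.9, 209.7]
eef_rot: [0.986, 0.167, 0.0, 0.001]
force: [0.2, 0.8, -0.5]
gripper_width: 21.4
gripper_force: 17.9
[[358.3 207.4]
 [361.3 196.2]]
```

View pics/c6.png

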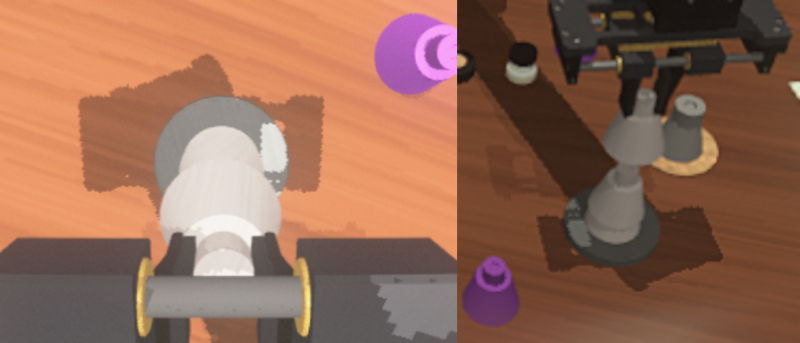

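```bash
python3 -m creep '{"grip":[0.15,0.15,0.15,0.15,0.15,0.15],"translation":[[0,0.12,-3],[0,0,-2],[0,0,-1],[0,0,-0.5],[0,0,-0.4],[0,0,0]],"spin":[0,0,0,0,0,0]}'
```

```text
time: 17.45
eef_pos: [584.2, 265.2, 141.0]
eef_rot: [0.986, 0.168, 0.0, 0.0]
force: [0.2, -0.7, -0.7]
gripper_width: 21.7
gripper_force: 17.9
```

```bash
python3 -m creep '{"grip":[0.15,0.35,0.5,0.8,1,1],"translation":[[0,0,-0.2],[0,0,0],[0,0,0],[0,0,0],[0,0,0],[0,0,0]],"spin":[0,0,0,0,0,0]}'; python3 -m creep '{"grip":[1,1,1,1,1,1,1,1],"translation":[[0,0,2],[0,0,4],[0,0,4],[-3,1.3,0],[-3,1.3,0],[-3,1.3,0],[-3,1.3,0],[-2.7,1.3,0]],"spin":[0,0,0,0,0,0,0,0]}';python3 -m creep '{"grip":[1,1,1],"translation":[[0,0,0],[0,0,0],[0,0,0]],"spin":[0,0,0]}';python3 -m creep '{"grip":[1],"translation":[[0,0,0]],"spin":[0]}';python3 - <<'E'
from h import *
d=snap('wrist','w7.png');e=snap('scene','s7.png')
np.set_printoptions(suppress=True,precision=1)
print(proj(d,[[437,329.6,4],[437,329.6,72]]))
a=cv2.resize(cv2.imread('pics/w7.png')[60:300,100:420],(512,384))
b=cv2.imread('pics/s7.png')[130:290,280:440];b=cv2.resize(b,(384,384))
cv2.imwrite('pics/c7.png',cv2.resize(np.hstack([a,b]),(800,343)))
E
```

```text
time: 18.05
eef_pos: [583.9, 265.5, 138.7]
eef_rot: [0.986, 0.168, 0.0, -0.0]
force: [1.0, 0.7, 0.1]
gripper_width: 53.5
gripper_force: 0.0
time: 18.85
eef_pos: [435.2, 331.1, 238.7]
eef_rot: [0.986, 0.168, 0.0, 0.0]
force: [0.2, -0.8, 0.8]
gripper_width: 86.6
gripper_force: 0.0
time: 19.15
eef_pos: [438.0, 329.6, 238.6]
eef_rot: [0.986, 0.167, 0.0, 0.0]
force: [-0.2, 0.3, 0.1]
gripper_width: 87.1
gripper_force: 0.0
time: 19.25
eef_pos: [438.0, 329.6, 238.4]
eef_rot: [0.986, 0.167, -0.0, -0.0]
force: [0.9, -0.2, -0.2]
gripper_width: 87.0
gripper_force: 0.0
[[255.3 169.1]
 [255.1 181.8]]
```

View pics/c7.png

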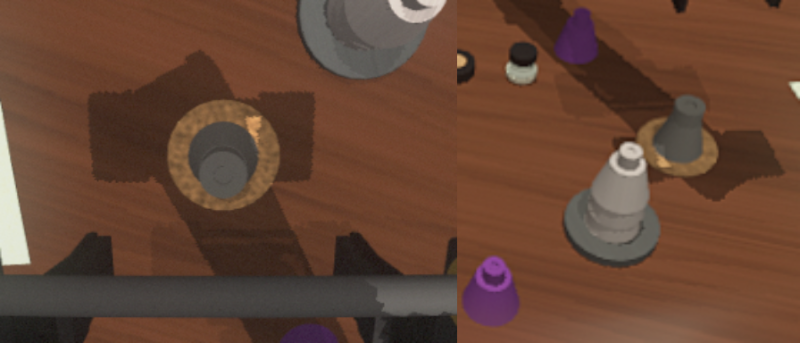

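```bash
python3 -m creep '{"grip":[1,1,1,1,1,1,1],"translation":[[0,0,-4],[0,0,-4],[0,0,-4],[0,0,-2],[0,0,-1.5],[0,0,-0.6],[0,0,0]],"spin":[0,0,0,0,0,0,0]}' 25; python3 -m creep '{"grip":[0.3,0.3,0.3,0.3,0.3,0.3,0.3,0.3],"translation":[[0,0,0],[0,0,0],[0,0,0],[0,0,0],[0,0,0],[0,0,0],[0,0,0],[0,0,0]],"spin":[0,0,0,0,0,0,0,0]}';  python3 -m creep '{"grip":[0.3,0.3,0.3,0.3,0.3,0.3,0.3],"translation":[[0,0,1],[0,0,3],[0,0,4],[0,0,4],[0,0,4],[0,0,0],[0,0,0]],"spin":[0,0,0,0,0,0,0]}';python3 -m creep '{"grip":[0.3,0.3,0.3,0.3,0.3,0.3,0.3,0.3],"translation":[[1.8,-0.8,0],[1.8,-0.8,0],[1.8,-0.8,0],[1.8,-0.8,0],[1.8,-0.8,0],[1.8,-0.8,0],[1.8,-0.8,0],[2,-0.9,0]],"spin":[0,0,0,0,0,0,0,0]}';python3 -m creep '{"grip":[0.3,0.3,0.3],"translation":[[0,0,0],[0,0,0],[0,0,0]],"spin":[0,0,0]}';python3 -m creep '{"grip":[0.3],"translation":[[0,0,0]],"spin":[0]}'
```

```text
time: 20.05
eef_pos: [437.0, 330.4, 77.4]
eef_rot: [0.986, 0.168, -0.0, -0.0]
force: [-0.7, 0.4, 0.4]
gripper_width: 87.2
gripper_force: 0.0
time: 20.85
eef_pos: [436.9, 330.4, 77.6]
eef_rot: [0.986, 0.168, -0.0, 0.0]
force: [-0.4, 0.4, -0.7]
gripper_width: 32.9
gripper_force: 25.0
time: 21.55
eef_pos: [437.1, 330.7, 238.7]
eef_rot: [0.986, 0.168, 0.001, -0.0]
force: [0.3, -0.9, -1.5]
gripper_width: 33.4
gripper_force: 25.0
time: 22.35
eef_pos: [584.4, 264.6, 237.1]
eef_rot: [0.986, 0.168, -0.0, -0.0]
force: [-0.6, 0.4, -0.1]
gripper_width: 33.2
gripper_force: 25.0
time: 22.65
eef_pos: [582.3, 266.1, 237.4]
eef_rot: [0.986, 0.169, -0.0, -0.0]
force: [-0.3, 0.1, -0.0]
gripper_width: 33.5
gripper_force: 25.0
time: 22.75
eef_pos: [582.2, 266.3, 237.7]
eef_rot: [0.986, 0.169, -0.0, -0.0]
force: [-0.1, 0.2, 0.1]
gripper_width: 33.4
gripper_force: 25.0
```

```bash
python3 -m creep '{"grip":[0.3,0.3,0.3,0.3,0.3,0.3],"translation":[[0.1,-0.1,-3],[0,0,-2],[0,0,-1],[0,0,-0.5],[0,0,-0.3],[0,0,0]],"spin":[0,0,0,0,0,0]}';python3 -m creep '{"grip":[0.3],"translation":[[0,0,0]],"spin":[0]}'; python3 - <<'E'
from h import *
e=snap('scene','s8.png');d=snap('wrist','w8.png')
a=cv2.resize(cv2.imread('pics/w8.png')[60:300,100:420],(512,384))
b=cv2.imread('pics/s8.png')[130:290,280:440];b=cv2.resize(b,(384,384))
cv2.imwrite('pics/c8.png',cv2.resize(np.hstack([a,b]),(800,343)))
E
```

```text
time: 23.35
eef_pos: [584.1, 264.7, 170.2]
eef_rot: [0.986, 0.168, 0.0, -0.0]
force: [-0.1, 0.2, -1.4]
gripper_width: 33.2
gripper_force: 25.0
time: 23.45
eef_pos: [584.3, 264.8, 170.6]
eef_rot: [0.986, 0.168, 0.001, -0.0]
force: [0.4, 0.4, -1.4]
gripper_width: 33.3
gripper_force: 25.0
```

View pics/c8.png

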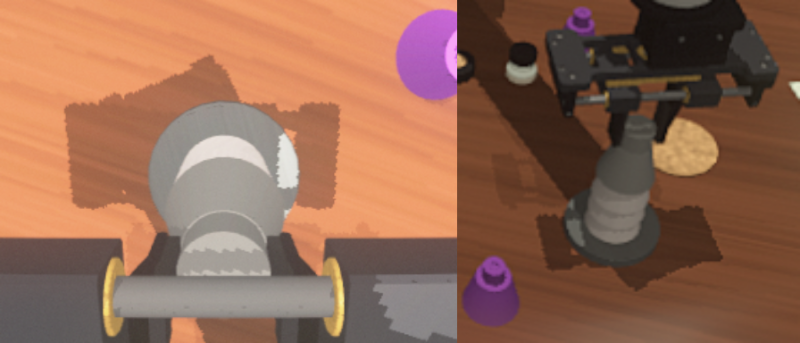

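```bash
python3 -m creep '{"grip":[0.3,0.5,0.7,1,1,1],"translation":[[0,0,-0.2],[0,0,0],[0,0,0],[0,0,0],[0,0,0],[0,0,0]],"spin":[0,0,0,0,0,0]}'; python3 -m creep '{"grip":[1,1,1,1,1,1,1,1],"translation":[[0,0,2],[0,0,4],[0,0,2],[-1.5,-4,0],[-1.5,-4,0],[-1.5,-4,0],[-1.5,-4,0],[-1.5,-4,0]],"spin":[0,0,0,0,0,0,0,0]}';python3 -m creep '{"grip":[1,1,1],"translation":[[0,0,0],[0,0,0],[0,0,0]],"spin":[0,0,0]}'
cat > arms.py <<'E'
from m import *
np.set_printoptions(suppress=True,precision=2)
def arms(d,lo=150,hi=900,roi=None):
    im=d['img'];hsv=cv2.cvtColor(im,cv2.COLOR_RGB2HSV)
    m=(hsv[...,1]<75)&(hsv[...,2]>140)
    if roi: r=np.zeros_like(m);r[roi[0]:roi[1],roi[2]:roi[3]]=1;m&=r
    for c in blobs(im,m,lo,hi):
        P=plane(d,c[:,0,:],8)[:,:2].astype(np.float32)
        (ce,sz,an)=cv2.minAreaRect(P)
        if max(sz)<110 or max(sz)>145 or min(sz)>50: continue
        b=cv2.boxPoints((ce,sz,an));e=b[1]-b[0] if np.linalg.norm(b[1]-b[0])>np.linalg.norm(b[2]-b[1]) else b[2]-b[1]
        ax=e/np.linalg.norm(e); q=(P-np.array(ce))@ax; w=np.abs((P-np.array(ce))@np.array([-ax[1],ax[0]]))
        # wide side
        if np.mean(w[q>30])<np.mean(w[q<-30]): ax=-ax
        # refine perpendicular using the bar
        print('arm centre',np.array(ce),'size',sz,'origin',np.array(ce)+8*ax,'axis deg',np.degrees(np.arctan2(ax[1],ax[0])))
if __name__=='__main__':
    d=snap('top','t9.png');arms(d,roi=(90,300,215,335));im=d['img'];hsv=cv2.cvtColor(im,cv2.COLOR_RGB2HSV)
    m=(hsv[...,1]<75);r=np.zeros_like(m);r[170:265,310:415]=1;m&=r
    c=max(blobs(im,m),key=cv2.contourArea)
    for z in (4,10,14):
        P=plane(d,c[:,0,:],z)[:,:2].astype(np.float32);print(z,cv2.minAreaRect(P))
    snap('scene','s9.png')
    b=cv2.imread('pics/s9.png')[130:290,280:440];t=cv2.imread('pics/t9.png')[90:310,100:420]
    cv2.imwrite('pics/c9.png',np.hstack([cv2.resize(b,(320,320)),cv2.resize(t,(465,320))]))
E
python3 arms.py
```

```text
time: 24.15
eef_pos: [583.9, 264.4, 167.7]
eef_rot: [0.986, 0.168, 0.0, 0.0]
force: [0.5, 0.2, -0.9]
gripper_width: 65.3
gripper_force: 0.0
time: 24.95
eef_pos: [508.1, 63.0, 247.7]
eef_rot: [0.986, 0.168, 0.0, 0.0]
force: [-0.2, 0.1, 0.1]
gripper_width: 86.9
gripper_force: 0.0
time: 25.25
eef_pos: [509.1, 65.9, 247.9]
eef_rot: [0.986, 0.169, 0.0, -0.0]
force: [0.1, 0.5, 0.3]
gripper_width: 86.9
gripper_force: 0.0
arm centre [454.4  -44.05] size (32.10907745361328, 126.82282257080078) origin [461.92 -46.76] axis deg -19.839897
arm centre [ 464.56 -160.38] size (143.392333984375, 36.54024124145508) origin [ 472.56 -160.2 ] axis deg 1.3068483
arm centre [ 670.3  -115.81] size (30.656843185424805, 126.752197265625) origin [ 662.98 -112.57] axis deg 156.1216
4 ((475.78369140625, -244.64312744140625), (144.57057189941406, 193.57659912109375), 8.701240539550781)
10 ((475.8687744140625, -243.28872680664062), (143.78114318847656, 192.51873779296875), 8.701774597167969)
14 ((475.9267578125, -242.3865966796875), (143.25430297851562, 191.81436157226562), 8.701074600219727)
```

View pics/c9.png

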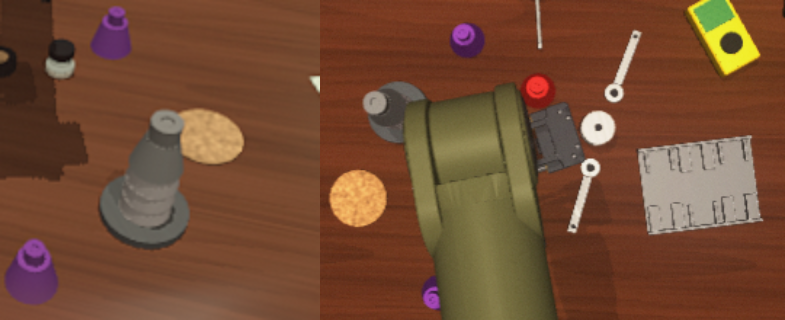

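```bash
python3 -m creep '{"grip":[0.6,0.6,0.6,0.6,0.6,0.6,0.6,0.6],"translation":[[-0.9,-2.2,0],[-0.9,-2.2,0],[-0.9,-2.2,0],[-0.9,-2.2,0],[-1.0,-2.2,0],[0,0,0],[0,0,0],[0,0,0]],"spin":[-8,-8,-8,-8,-7.2,0,0,0]}'
cat > arms.py <<'E'
from m import *
np.set_printoptions(suppress=True,precision=2)
def fit(d,c,z=8):
    s=8;p=c[:,0,:];o=p.min(0)-2;sz=(p.max(0)-o+3)*s
    m=np.zeros((sz[1],sz[0]),np.uint8);cv2.fillPoly(m,[(((p-o)+0.5)*s).astype(np.int32)],255)
    m=cv2.dilate(m,np.ones((s,s)))
    dt=cv2.distanceTransform(m,cv2.DIST_L2,5);k=np.argwhere(dt>dt.max()-1).mean(0)[::-1]
    toP=lambda u:plane(d,np.atleast_2d(u)/s+o-0.5,z)[:,:2]
    eye=toP(k)[0]; pts=np.argwhere(m>0)[::7,::-1]; P=toP(pts); r=np.linalg.norm(P-eye,axis=1)
    B=P[(r>26)&(r<82)].astype(np.float32); vx,vy,x0,y0=cv2.fitLine(B,cv2.DIST_L2,0,.01,.01)[:,0]
    ax=np.array([vx,vy]); ax*=np.sign((eye-[x0,y0])@ax)
    eye2=np.array([x0,y0])+ax*((eye-[x0,y0])@ax)
    L=((P-eye2)@ax).min(),((P-eye2)@ax).max()
    print('eye',eye,eye2,'range',np.array(L),'(-112,16) origin',eye2-40*ax,'from ends',eye2+ax*(sum(L)/2+8),'axis',np.degrees(np.arctan2(ax[1],ax[0])))
def arms(d,roi,vmin=140,lo=150,hi=20000):
    im=d['img'];hsv=cv2.cvtColor(im,cv2.COLOR_RGB2HSV)
    m=(hsv[...,1]<75)&(hsv[...,2]>vmin)
    r=np.zeros_like(m);r[roi[0]:roi[1],roi[2]:roi[3]]=1;m&=r
    for c in blobs(im,m,lo,hi):
        P=plane(d,c[:,0,:],8)[:,:2].astype(np.float32)
        ce,sz,an=cv2.minAreaRect(P)
        if 110<max(sz)<140 and min(sz)<40: fit(d,c)
if __name__=='__main__':
    arms(snap('top'),(90,300,215,335))
    d=snap('wrist','w10.png');arms(d,(0,384,0,512),lo=500)
E
python3 arms.py; python3 w.py
```

```text
time: 26.15
eef_pos: [463.5, -43.8, 247.6]
eef_rot: [0.985, -0.17, 0.0, -0.0]
force: [-0.2, 0.6, 0.7]
gripper_width: 53.0
gripper_force: 0.0
eye [626.38 -96.87] [626.32 -97.05] range [-112.59   16.74] (-112,16) origin [ 664.06 -110.3 ] from ends [ 663.99 -110.27] axis 160.6576
eye [499.54 -61.13] [499.64 -60.75] range [-111.89   16.07] (-112,16) origin [460.88 -50.87] from ends [460.97 -50.89] axis -14.307723
[463.3 -44.1 247.6] yaw -19.648823743037028 w 52.21215438237599 F [ 0.8 -0.3 -0.1] 0.0 t 26.25
```

View pics/w10.png

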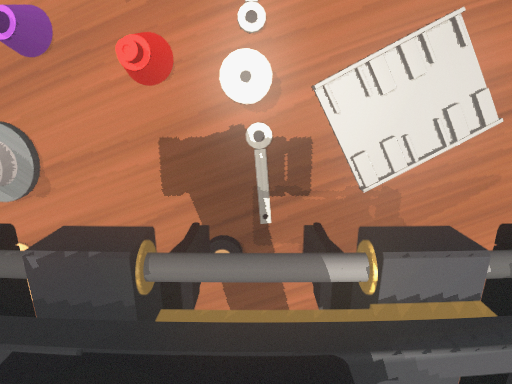

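```bash
python3 - <<'E'
from m import *
d=snap('wrist')
print(plane(d,[[259,135],[265,215.]],8))
C=plane(d,[[463,11],[500.5,121],[362.5,190],[314,88]],10);print(C,C.mean(0),np.linalg.norm(np.diff(C,axis=0),axis=1))
r=cv2.minAreaRect(C[:,:2].astype(np.float32));print(r)
im=d['img'];hsv=cv2.cvtColor(im,cv2.COLOR_RGB2HSV);m=(hsv[...,1]<75)&(hsv[...,2]>90);m[:,:305]=0;m[220:]=0
c=max(blobs(im,m,lo=500,hi=30000),key=cv2.contourArea)
for z in(0,10,14): print(z,cv2.minAreaRect(plane(d,c[:,0,:],z)[:,:2].astype(np.float32)))
E
```

```text
[[499.4 -62.1   8. ]
 [402.1 -35.7   8. ]]
[[ 555.9 -327.2   10. ]
 [ 419.1 -348.1   10. ]
 [ 392.7 -161.2   10. ]
 [ 529.  -139.6   10. ]] [ 474.2 -244.    10. ] [138.4 188.7 137.9]
((474.01678466796875, -243.83070373535156), (138.40164184570312, 190.7371368408203), 8.167447090148926)
0 ((473.7801208496094, -248.83477783203125), (149.3927459716797, 199.37615966796875), 8.529073715209961)
10 ((475.2232666015625, -244.19296264648438), (145.52772521972656, 194.2178192138672), 8.528983116149902)
14 ((475.80059814453125, -242.33627319335938), (143.9816436767578, 192.1546173095703), 8.529073715209961)
```

```bash
python3 -m creep '{"grip":[0.6,0.6,0.6,0.6,0.6,0.6,0.6,0.6],"translation":[[-0.25,-0.7,0],[0,0,-4],[0,0,-4],[0,0,-4],[0,0,-4],[0,0,-3],[0,0,0],[0,0,0]],"spin":[5.3,0,0,0,0,0,0,0]}' 30;python3 -m creep '{"grip":[0.6],"translation":[[0,0,0]],"spin":[0]}'; python3 w.py;  python3 - <<'E'
from m import *
d=snap('wrist','w11.png')
s=robot.state();e=s['eef_pos'];print(proj(d,[[460.9,-51,8],[499.6,-60.9,8],[e[0],e[1],8]]))
cv2.imwrite('pics/c11.png',cv2.imread('pics/w11.png')[60:360,60:460])
E
```

```text
time: 27.1
eef_pos: [460.7, -51.9, 58.0]
eef_rot: [0.992, -0.126, -0.0, -0.0]
force: [-0.1, 0.0, 0.7]
gripper_width: 52.2
gripper_force: 0.0
time: 27.2
eef_pos: [462.1, -52.5, 59.5]
eef_rot: [0.992, -0.126, 0.002, 0.0]
force: [-0.5, -1.1, 0.9]
gripper_width: 52.3
gripper_force: 0.0
[462.1 -52.5  59.5] yaw -14.519895836638407 w 52.2664002280618 F [-0.5 -1.1  0.9] 0.0 t 27.2
[[252.1 224.4]
 [251.7 163.1]
 [254.1 222. ]]
```

View pics/c11.png

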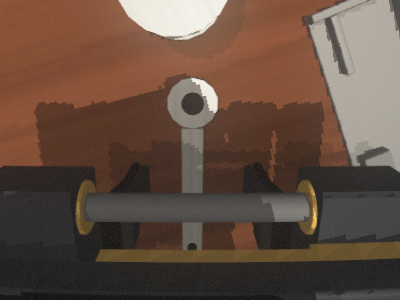

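```bash
python3 -m creep '{"grip":[0.6,0.6,0.6,0.05,0.05,0.05,0.05,0.05],"translation":[[0,0,-2],[0,0,-1.5],[0,0,0],[0,0,0],[0,0,0],[0,0,0],[0,0,0],[0,0,0]],"spin":[0,0,0,0,0,0,0,0]}' 35;python3 -m creep '{"grip":[0.05,0.05,0.05,0.05,0.05,0.05],"translation":[[0,0,0],[0,0,0],[0,0,1],[0,0,3],[0,0,4],[0,0,0]],"spin":[0,0,0,0,0,0]}';  python3 -m creep '{"grip":[0.05,0.05,0.05,0.05,0.05,0.05,0.05,0.05],"translation":[[0.3,-2.5,0],[0.3,-2.6,0],[0.3,-2.6,0],[0.3,-2.6,0],[0.2,-2.6,0],[0,0,0],[0,0,0],[0,0,0]],"spin":[4.6,4.6,4.6,4.6,4.5,0,0,0]}';python3 - <<'E'
from m import *
import runpy;runpy.run_path('w.py')
d=snap('wrist','w12.png')
print(proj(d,[[474.6,-179.9,4],[474.6+39.5,-179.9+6,4]]))
cv2.imwrite('pics/c12.png',cv2.imread('pics/w12.png')[20:320,60:460])
E
```

```text
time: 28.05
eef_pos: [460.5, -52.6, 22.8]
eef_rot: [0.992, -0.127, 0.0, 0.0]
force: [0.6, 1.0, 0.7]
gripper_width: 20.1
gripper_force: 0.5
time: 28.65
eef_pos: [464.1, -52.9, 107.7]
eef_rot: [0.992, -0.127, 0.005, 0.001]
force: [0.6, -0.6, -0.7]
gripper_width: 13.6
gripper_force: 34.9
time: 29.45
eef_pos: [474.2, -180.3, 102.4]
eef_rot: [0.997, 0.073, -0.0, -0.0]
force: [-0.2, -0.4, -2.3]
gripper_width: 13.5
gripper_force: 34.9
[ 474.2 -180.3  102.4] yaw 8.399416377649427 w 13.507905012548434 F [-0.2 -0.4 -2.3] 34.91222262382507 t 29.45
[[254.5 199.8]
 [254.2 149. ]]
```

View pics/c12.png

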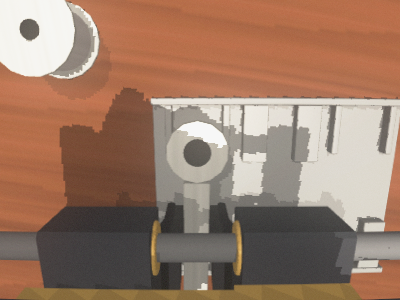

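```bash
python3 - <<'E'
from m import *
im=cv2.imread('pics/w12.png')[110:230,200:360]
cv2.imwrite('pics/c13.png',cv2.resize(im,None,fx=5,fy=5,interpolation=cv2.INTER_CUBIC))
d=get_image('wrist')
c=np.array([475.8,-242.4]);u=np.array([.9888,.1495]);v=np.array([-.1495,.9888])
f=lambda a,b,z:np.r_[c+a*u+b*v,z]
# tray corners, bay wall inner ends
print(proj(d,[f(72,95.5,14),f(72,-95.5,14),f(31,62+18.5,14),f(31,62-18.5,14),f(31,-10.5,14),f(31,10.5,14)])-[200,110])
E
```

```text
[[  6.7   7.4]
 [269.6   9.2]
 [ 29.2  64.2]
 [ 79.4  64. ]
 [152.   63.9]
 [124.   63.9]]
```

View pics/c13.png

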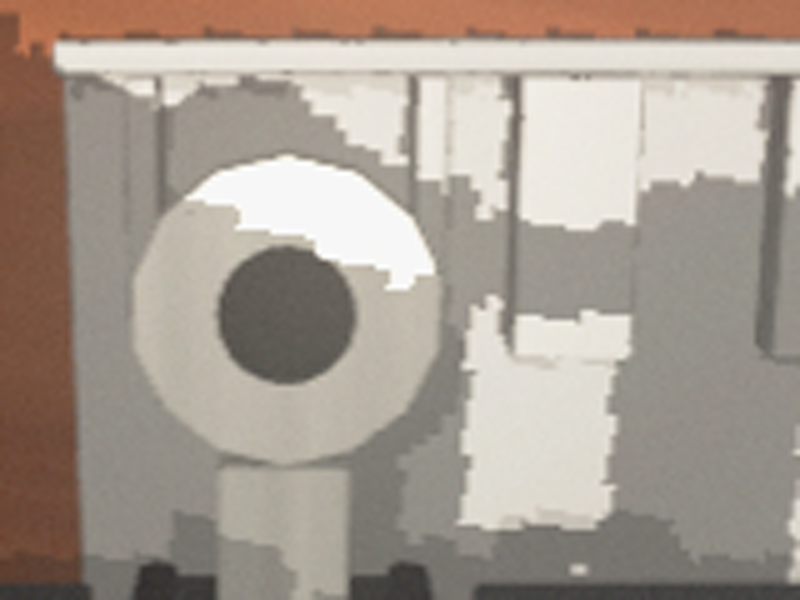

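```bash
python3 - <<'E'
from m import *
d=get_image('wrist')
print(proj(d,[[514.1,-174,85],[514.1,-174,90],[514.1,-174,8],[504.1,-174,87],[514.1,-184,87]]))
E
```

```text
[[253.3 169.5]
 [253.2 171.4]
 [254.2 149.9]
 [250.4 189.5]
 [273.  173.2]]
```

```bash
python3 -m creep '{"grip":[0.05,0.05,0.05,0.05,0.05,0.05],"translation":[[0,0,-3],[0,0,-2.5],[0,0,-1],[0,0,-0.5],[0,0,-0.4],[0,0,0]],"spin":[0,0,0,0,0,0]}';python3 w.py
```

```text
time: 30.2
eef_pos: [474.8, -181.6, 29.0]
eef_rot: [0.997, 0.073, 0.0, 0.0]
force: [-0.3, 0.1, -0.6]
gripper_width: 13.2
gripper_force: 34.9
[ 474.8 -181.6   29. ] yaw 8.364515123418801 w 13.151909835294434 F [-0.3  0.1 -0.6] 34.91201162338257 t 30.2
```

```bash
python3 -m creep '{"grip":[0.05,0.2,0.35,0.4,0.4,0.4,0.4,0.4],"translation":[[0,0,-0.15],[0,0,0],[0,0,0],[0,0,0],[0,0,2],[0,0,4],[0,0,4],[0,0,4]],"spin":[0,0,0,0,0,0,0,0]}';python3 -m creep '{"grip":[0.6,0.6,0.6,0.6,0.6,0.6,0.6,0.6],"translation":[[3.1,1.2,0],[3.2,1.2,0],[3.2,1.2,0],[3.2,1.2,0],[3.2,1.2,0],[3,1,0],[0,0,0],[0,0,0]],"spin":[-4.6,-4.6,-4.6,-4.6,-4.6,-4.7,0,0]}';python3 - <<'E'
from m import *
import arms
import runpy;runpy.run_path('w.py')
d=snap('wrist','w14.png');t=snap('top','t14.png')
print('top'); arms.arms(t,(90,300,215,335));print('wrist');arms.arms(d,(0,384,0,512),vmin=110,lo=500)
print(proj(d,[[664,-110.3,8],[626.3,-97,8]]))
a=cv2.imread('pics/w14.png')[60:300,100:420];b=cv2.imread('pics/t14.png')[175:258,302:412]
cv2.imwrite('pics/c14.png',np.hstack([cv2.resize(a,(400,300)),cv2.resize(b,(400,300))]))
E
```

```text
time: 31.0
eef_pos: [474.2, -181.3, 168.7]
eef_rot: [0.997, 0.073, 0.0, 0.0]
force: [1.2, -0.6, 0.6]
gripper_width: 34.9
gripper_force: 0.0
time: 31.8
eef_pos: [663.2, -111.0, 166.6]
eef_rot: [0.986, -0.167, -0.001, -0.0]
force: [-0.8, 0.4, -0.8]
gripper_width: 52.1
gripper_force: 0.0
[ 663.2 -111.   166.6] yaw -19.22935130687954 w 52.097924434496484 F [-0.8  0.4 -0.8] 0.0 t 31.8
top
wrist
eye [627.8 -98.1] [627.8 -98. ] range [-110.    16.9] (-112,16) origin [ 665.5 -111.3] from ends [ 664.2 -110.8] axis 160.56224
[[253.6 182.8]
 [253.6 221.5]]
```

View pics/c14.png

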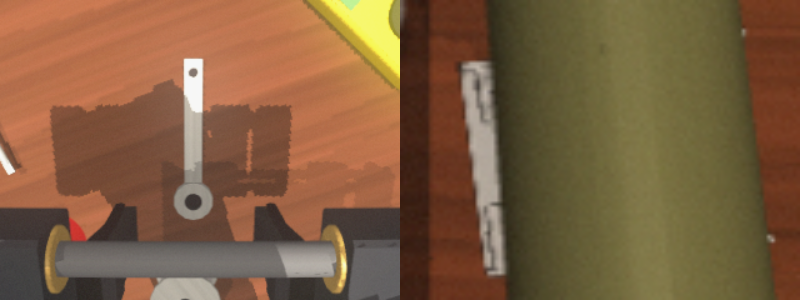

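```bash
python3 -m creep '{"grip":[0.6,0.6,0.6,0.6,0.6,0.6,0.6],"translation":[[0.1,0,-4],[0,0,-4],[0,0,-4],[0,0,-1.5],[0,0,-0.7],[0,0,0],[0,0,0]],"spin":[0,0,0,0,0,0,0]}' 35;python3 -m creep '{"grip":[0.05,0.05,0.05,0.05,0.05,0.05,0.05,0.05],"translation":[[0,0,0],[0,0,0],[0,0,0],[0,0,0],[0,0,0],[0,0,0],[0,0,0],[0,0,0]],"spin":[0,0,0,0,0,0,0,0]}'
```

```text
time: 32.6
eef_pos: [665.9, -111.8, 27.4]
eef_rot: [0.986, -0.168, 0.002, 0.0]
force: [0.3, 0.7, 0.2]
gripper_width: 51.7
gripper_force: 0.0
time: 33.4
eef_pos: [664.4, -111.3, 25.1]
eef_rot: [0.986, -0.168, -0.0, -0.0]
force: [0.3, -0.0, 0.3]
gripper_width: 13.4
gripper_force: 35.0
```

```bash
python3 -m creep '{"grip":[0.05,0.05,0.05,0.05,0.05],"translation":[[0,0,1],[0,0,3],[0,0,4],[0,0,0],[0,0,0]],"spin":[0,0,0,0,0]}';  python3 -m creep '{"grip":[0.05,0.05,0.05,0.05,0.05,0.05,0.05,0.05],"translation":[[-2.4,-1.6,0],[-2.4,-1.6,0],[-2.5,-1.7,0],[-2.5,-1.7,0],[-2.5,-1.7,0],[-2.5,-1.7,0],[-2.5,-1.7,0],[-2.3,-1.6,0]],"spin":[3.4,3.5,3.5,3.5,3.5,3.5,3.5,3.5]}';python3 -m creep '{"grip":[0.05,0.05,0.05],"translation":[[0,0,0],[0,0,0],[0,0,0]],"spin":[0,0,0]}'; python3 - <<'E'
from m import *
import runpy;runpy.run_path('w.py')
d=snap('wrist','w15.png');t=snap('scene','s15.png')
c=np.array([475.8,-242.4]);u=np.array([.9888,.1495]);v=np.array([-.1495,.9888])
f=lambda a,b,z:np.r_[c+a*u+b*v,z]
print(proj(d,[f(31,-10.5,14),f(31,10.5,14),f(72,0,14),f(-8+72,0,88)]))
a=cv2.imread('pics/w15.png')[40:260,120:400];b=cv2.imread('pics/s15.png')[80:230,110:270]
cv2.imwrite('pics/c15.png',np.hstack([cv2.resize(a,None,fx=2,fy=2),cv2.resize(b,(240,440))]))
E
```

```text
time: 33.9
eef_pos: [665.2, -111.8, 106.9]
eef_rot: [0.986, -0.168, 0.001, 0.0]
force: [1.1, 0.6, -2.2]
gripper_width: 13.5
gripper_force: 35.0
time: 34.7
eef_pos: [465.7, -245.0, 103.6]
eef_rot: [0.997, 0.076, -0.001, -0.001]
force: [-0.2, 0.4, 0.4]
gripper_width: 13.2
gripper_force: 35.0
time: 35.0
eef_pos: [468.8, -243.5, 104.7]
eef_rot: [0.997, 0.075, -0.0, -0.001]
force: [0.7, -0.2, -2.3]
gripper_width: 13.3
gripper_force: 35.0
[ 468.8 -243.5  104.7] yaw 8.599470403544375 w 13.319940155230007 F [ 0.7 -0.2 -2.3] 34.97519910335541 t 35.0
[[269.1 153.6]
 [240.4 153.7]
 [254.7  95.6]
 [253.8 106.7]]
```

View pics/c15.png

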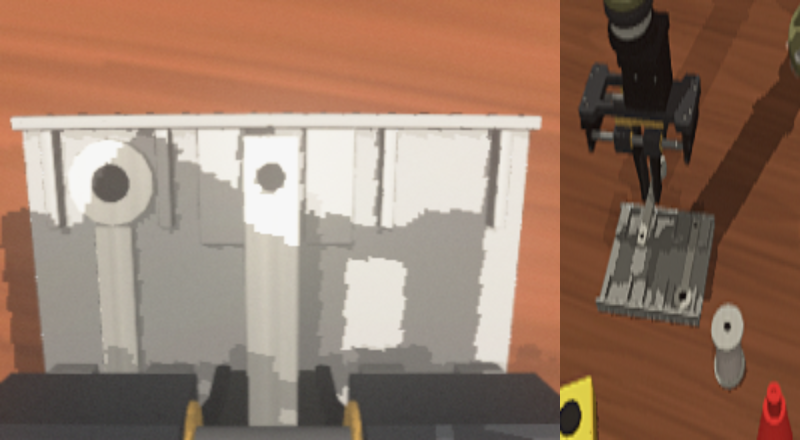

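```bash
python3 -m creep '{"grip":[0.05,0.05,0.05,0.05,0.05,0.05],"translation":[[-0.1,0,-3],[0,0,-2.5],[0,0,-1],[0,0,-0.5],[0,0,-0.3],[0,0,0]],"spin":[0,0,0,0,0,0]}';python3 -m creep '{"grip":[0.05,0.05],"translation":[[0,0,-0.15],[0,0,0]],"spin":[0,0]}'
```

```text
time: 35.7
eef_pos: [468.1, -244.6, 32.6]
eef_rot: [0.997, 0.075, 0.0, 0.0]
force: [0.2, -1.3, -1.3]
gripper_width: 13.4
gripper_force: 35.0
time: 35.9
eef_pos: [467.8, -244.9, 31.2]
eef_rot: [0.997, 0.075, 0.0, 0.0]
force: [-0.8, 0.5, -0.9]
gripper_width: 13.4
gripper_force: 35.0
```

Lower slightly more, release, rise and move aside so the top camera can see everything.

```bash
python3 -m creep '{"grip":[0.05,0.05,0.2,0.35,0.4,0.4,0.4,0.4],"translation":[[0,0,-0.15],[0,0,0],[0,0,0],[0,0,0],[0,0,0],[0,0,2],[0,0,4],[0,0,4]],"spin":[0,0,0,0,0,0,0,0]}';python3 -m creep '{"grip":[0.6,0.6,0.6,0.6,0.6,0.6,0.6,0.6],"translation":[[0,0,4],[0,0,4],[-1,-4,0],[-1,-4,0],[-1,-4,0],[-1,-4,0],[-1,-4,0],[-1,-4,0]],"spin":[0,0,0,0,0,0,0,0]}';python3 -m creep '{"grip":[0.6,0.6,0.6,0.6],"translation":[[-2,-4,0],[-2,-4,0],[-2,-3,0],[0,0,0]],"spin":[0,0,0,0]}'; python3 - <<'E'
from m import *
import runpy;runpy.run_path('w.py')
d=snap('top','t16.png');t=snap('scene','s16.png')
a=cv2.imread('pics/t16.png');b=cv2.imread('pics/s16.png')[100:300,120:440]
cv2.imwrite('pics/c16.png',np.vstack([np.hstack([cv2.resize(a[175:258,312:412],(400,332)),cv2.resize(a[90:300,95:345],(400,332))]),cv2.resize(b,(800,268))[:, :]]))
E
```

```text
time: 36.7
eef_pos: [466.9, -244.1, 129.7]
eef_rot: [0.997, 0.075, -0.001, -0.001]
force: [0.4, -1.5, 0.2]
gripper_width: 34.2
gripper_force: 0.0
time: 37.5
eef_pos: [406.8, -486.2, 209.2]
eef_rot: [0.997, 0.075, -0.0, 0.0]
force: [0.7, 0.9, 0.8]
gripper_width: 52.2
gripper_force: 0.0
time: 37.9
eef_pos: [340.7, -600.5, 207.9]
eef_rot: [0.998, 0.07, -0.002, 0.001]
force: [-0.5, -0.5, -0.3]
gripper_width: 52.1
gripper_force: 0.0
[ 340.7 -600.5  207.9] yaw 7.974650828893959 w 52.11314667901374 F [-0.5 -0.5 -0.3] 0.0 t 37.9
```

View pics/c16.png

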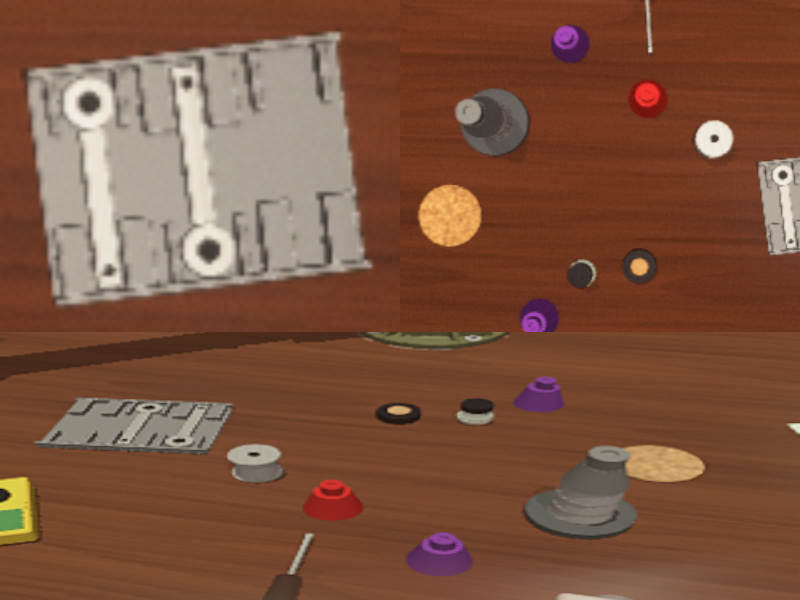

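```bash
python3 - <<'E'
from m import *
d=get_image('top');c=np.array([475.8,-242.4]);u=np.array([.9888,.1495]);v=np.array([-.1495,.9888])
g=cv2.cvtColor(d['img'],cv2.COLOR_RGB2GRAY)
for (x,y) in [(334.25,200.25),(364,237.5),(339,242),(358.7,195.3)]:
    s=d['img'][int(y)-3:int(y)+4,int(x)-3:int(x)+4].mean(2);w=np.clip(130-s,0,None);yy,xx=np.mgrid[-3:4,-3:4]
    p=[int(x)+(w*xx).sum()/w.sum(),int(y)+(w*yy).sum()/w.sum()]
    q=plane(d,[p],12)[0,:2]-c;print(p,q@u,q@v)
E
```

```text
[np.float64(333.9604126010594), np.float64(200.26205742960693)] 47.590556515251706 59.19269659366597
[np.float64(363.9960258320914), np.float64(237.200695479384)] -49.98906031572875 -1.6327877270157123
[np.float64(339.53498385360604), np.float64(241.7502691065662)] -53.63891438982673 58.542996886751624
[np.float64(357.43972835314094), np.float64(195.69100169779287)] 51.62923197361265 1.2151440235850584
```

```bash
python3 -m creep '{"grip":[0.6,0.6,0.6],"translation":[[0,0,0],[0,0,0],[0,0,0]],"spin":[0,0,0]}'; python3 -c "
from cell import job;print(job.close_job())"
```

```text
time: 38.35
eef_pos: [348.4, -593.7, 209.5]
eef_rot: [0.997, 0.076, 0.0, 0.0]
force: [-0.2, -0.4, -0.5]
gripper_width: 52.4
gripper_force: 0.0
the job is handed in; nothing more can be done
None
```

I handed the job in at about 38 s without seeing a verdict: both cones present are nested on the stand with the cap on top, and both reel arms lie in their own tray compartments, eyes in the wide bays, about 3 mm or less from their target points by camera.

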